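# Let two tins out of the lever dispenser

### The arm

A 6-joint arm with a two-finger parallel gripper is mounted at the origin on a cart in front of the work surface, level with it; the furniture and walls round the work are solid. World frame = base frame: x ahead of the robot, y to its left, z up, the work surface at z = 0. Lengths are in mm, angles in rad, forces in N, time in s.
With the tool pointing down it reaches from about 250 to 850 mm from the base axis. Payload 12.5 kg.
Tool frame: the origin (TCP) lies between the finger pads; the fingertips stand 11 mm ahead of it and the grasp point (between the pads) lies 8 mm behind it; z points along the fingers, y is the line along which they close (so a half turn about z gives the same grasp; the last joint's range is limited). The gripper opens to 93 mm and grips with 3 to 60 N. Pads are 15 mm wide; open, the fingers measure 128 mm over their backs; the gripper's body (75 mm by 188 mm) begins 65 mm behind the grasp point.
Start: joints at [1.114, 0.351, 1.652, -0, 1.139, -0.085], TCP at [199.779, 512.418, 229.633] pointing down, gripper open.
Joint ranges: [-2.75, 2.75], [-0.79, 2.1], [0.01, 2.65], [-1.57, 4.71], [0.07, 3.14], [-2.87, 2.87]. Speed limits (rad/s): [2.22, 2.22, 2.79, 3.14, 3.14, 3.14].

### API

Orientations are given as a unit quaternion [w, x, y, z].
In Python, from bench import manip gives the robot as it stands. The module is installed in compiled form; this text tells all that it offers.
- The arm moves only by the tool step_arm, never from a script. Its argument "series" is a list of rows, each an object with "claw": the opening, from 0 (shut) to 1 (fully open); "slide": the shift along the tool's x, y, z in cm, a list of three; "twist": the turn, a rotation vector about the tool's x, y, z in rad, a list of three. A call has exactly 8 rows; each row shifts and turns the commanded pose from where the row before left it, along the tool's axes as they then stand; what a row does not reach is not made up. A row lasts 1/12 s, in which the tool goes at most 41.7 mm and 7.16 degrees, less where a joint would pass 70% of its speed; a pose out of reach is approached as far as the arm can. A call with a gripper value outside its range is refused whole. The fingers move at their own pace and stop on an object; "squeeze" is the grip in N (left out, the last holds). Time passes only in rows, so rows that do not move let the fingers close, or fill a call up. It gives the time, the measured TCP pose, the force, the opening and the grip force at its end, in the units of the state.
- manip.get_state(): the state, without advancing time (a new reading comes with each control period).
- manip.get_image(name): name is "side" or "top"; returns (picture, depth): 384x512x3 uint8, red, green, blue; 384x512 float32, mm along the optical axis (not along the pixel's ray), 0 where there is no reading.
- manip.camera_params(name): a dict with "vertical_fov" (degrees; the focal length in pixels is half the picture's height over the tangent of half this angle, whatever the lens; pixels are square), "cx", "cy" (the principal point, pixels), "D" ([k1, k2, p1, p2, k3] as OpenCV has them; the pictures are not rectified), "rvec" (rotation vector, rad) and "tvec" (3), from world to camera coordinates, as OpenCV has them. Camera axes: x right, y down, z forward; pixel columns grow to the right and rows downward; lengths in mm; the calibration is good to about 2 mm. A picture is of the moment at which its call begins. camera_params takes no time and is no camera call.
- manip.sign_off(): hands the job in; it is judged then, once.
The state is a dict: "time_s": time; "joint_pos": joint angles; "qd": joint speeds; "joint_efforts": joint torques, N m; "position": TCP position; "orientation": TCP orientation; "wrist_force": force on the tool from outside, world axes, zero at the start; "wrist_torque": the same for the moment, N m; "opening": finger opening in mm; "finger_force": force on a finger pad.
Only numpy, scipy, OpenCV 4.12 (cv2) and the standard library are available. Lean on these libraries where they do the work, as an engineer would, in place of code of your own. Each camera call takes 0.05 s, during which the arm holds its last target. There are 200 camera calls.

### The job

Press the red paddle of the tin dispenser all the way down with your fingertips so that the green hood lifts fully and both tins roll out into the front tray, then let the paddle come back up slowly under your fingers, taking a couple of seconds, until the hood is fully shut, so that it never drops or slams. Work only the paddle: do not grasp or lift anything, do not touch the hood or the tins, and leave the other things on the worktop where they stand. Finish with the hand clear.

Things in the scene. Friction and masses are not known exactly. Their poses are not given: they have to be found in the camera images.
- dispenser: tin dispenser fixed to the worktop: white housing, x from -155 to 110 mm, 94 mm wide (y), 138 mm high at the back. Origin on the worktop, z up; its -x end is the open front tray (66 mm high), roughly towards the robot. The chute slopes 11 degrees down to the tray, which holds both tins at x from -150 to -65 mm. The green hood closes the outlet at x = -22 mm. The lever is on its -y side
- paddle (a point): centre of the upper face of the red paddle (38 mm along the dispenser's x, 42 mm along y, 6 mm thick), at (-102, -95, 158) mm in the dispenser's frame at rest, front tilted up 0.25 rad. Fully pressed it has sunk 52 mm almost straight down, to (-107, -95, 106) mm, tilted 0.25 rad the other way. Lever axle: along y at x = -3, z = 122 mm. Free air below
- lever (a joint): angle of the lever: 0 up (rest), 0.50 rad pressed fully down against its stop. About 2 to 4 N on the paddle presses it; it comes back up by itself when released
- hood (a joint): angle of the green hood, geared to the lever: always twice the lever's angle. 0 shut, 1.0 rad fully open. It has no damper: left alone it drops shut and slams
- hood_edge (a point): middle of the lower front edge of the green hood (top plate 70 mm long, front plate 70 mm high, 80 mm wide, axle at (45, 0, 122) mm in the dispenser's frame); when shut at (-22, 0, 62) mm in the dispenser's frame, when fully open about (-43, 0, 146) mm. The open hood's top reaches 185 mm above the worktop
- tin_1: round brass tin with a blue band, 40 mm diameter, 64 mm long, lying across the chute; origin at its centre, its y along the tin. At the start behind the shut hood (x about 0 mm in the dispenser's frame); the tins roll out by themselves within a second of the hood being open
- tin_2: the second tin, with a white band, same size, lying behind the first (x about 40 mm in the dispenser's frame)
- ramekin_1: white fluted ramekin, 70 mm wide, 40 mm high, origin under its centre; bystander
- caddy_3: small round tea caddy with a grey lid, 56 mm wide, 62 mm high, origin under its centre; bystander
- espresso_cup_2: small white cup with a fern pattern, 58 mm wide, 81 mm with the handle, 56 mm high, origin under it; bystander
- tealight_1: tealight in a metal cup, 39 mm wide, 19 mm high, origin under its centre; bystander
- mug_1: white mug with a fern pattern, 82 mm wide, 114 mm with the handle, 89 mm high, origin under it; bystander
- bottle_stopper_1: wooden bottle stopper standing on its brass knob, 33 mm wide, 52 mm high, origin under it; bystander

How it is judged (in metres and radians):
On the way:
1. the paddle is pressed fully down by the fingers and the hood stands fully open (value of joint hood above 0.9 rad and value of joint lever above 0.45 rad and contact force between the fingers and lever above 0.5 N), for 0.2 s.
At the end, for the whole second after the job is handed in: the hood is shut (within 0.04 rad) and the lever up (within 0.02 rad), and both tins lie at rest in the front tray, clear of the hood (value of joint hood below 0.04 rad and value of joint lever below 0.02 rad and x of tin_1 in the frame of dispenser between -0.155 and -0.065 m and z of tin_1 in the frame of dispenser between 0.03 and 0.08 m and y of tin_1 in the frame of dispenser between -0.03 and 0.03 m and linear speed of each of tin_1, tin_2 below 0.03 m/s and x of tin_2 in the frame of dispenser between -0.155 and -0.065 m and z of tin_2 in the frame of dispenser between 0.03 and 0.08 m and y of tin_2 in the frame of dispenser between -0.03 and 0.03 m); the robot touches nothing.
It fails at once if the hood drops or slams: it closes faster than 2 rad/s (0.2 m/s at its edge) (velocity of joint hood below -2 rad/s).
It fails at once if the robot touches the hood (contact force between any of the fingers, the arm and hood above 0.5 N).
It fails at once if the robot touches a tin (contact force between any of the fingers, the arm and tin_1 above 0.5 N or contact force between any of the fingers, the arm and tin_2 above 0.5 N).
It fails at once if a bystander is moved by more than 15 mm (distance of any of ramekin_1, caddy_3, espresso_cup_2, tealight_1, mug_1, bottle_stopper_1 from where it was at the start of the episode above 0.015 m).
It also fails if it takes over 38 s, if anything falls off the work surface, if the arm or the gripper's body presses on something with over 40 N, if the wrist force passes 120 N, or if a joint passes its speed limit or range.

## Working session

There is one attempt and no reset: what is moved stays moved. The work goes in short steps, Python scripts to look and compute and a tool call to move; the robot and the scene stay as the last step left them, time stands still between calls to the robot, and variables do not carry over. Pictures are saved under pics/ and viewed, at most 10 in all, crops included, and the job is handed in when it is done.

Besides the shell and the picture viewer there is one more tool, called after "Call:" as name(argument=value, ...), one argument or row to a line, values as JSON. step_arm: Moves the arm, as the interface text tells. Its arguments: {"type":"object","properties":{"series":{"type":"array","items":{"type":"object","properties":{"claw":{"type":"number"},"slide":{"type":"array","items":{"type":"number"}},"twist":{"type":"array","items":{"type":"number"}}}}},"squeeze":{"type":"number"}},"required":["series"]}

```bash
mkdir -p pics; cat > h.py <<'E'
import numpy as np,cv2
from bench import manip
def cam(n):
    p=manip.camera_params(n);f=192/np.tan(np.radians(p['vertical_fov'])/2)
    K=np.array([[f,0,p['cx']],[0,f,p['cy']],[0,0,1.]]);R=cv2.Rodrigues(np.array(p['rvec'],float))[0]
    return K,np.array(p['D'],float),R,np.array(p['tvec'],float).ravel()
def pts(n,uv,d):
    K,D,R,t=cam(n);q=cv2.undistortPoints(np.array(uv,float).reshape(-1,1,2),K,D).reshape(-1,2)
    c=np.c_[q,np.ones(len(q))]*np.array(d).reshape(-1,1)
    return (c-t)@R
def maskpts(n,m,d):
    v,u=np.nonzero(m&(d>0));return pts(n,np.c_[u,v],d[v,u])
E
python3 - <<'E'
from h import *
for n in('side','top'):
    im,d=manip.get_image(n);np.savez(n+'.npz',im=im,d=d);cv2.imwrite(f'pics/{n}0.png',im[:,:,::-1])
    K,D,R,t=cam(n);print(n,-R.T@t)
    h=cv2.cvtColor(im,cv2.COLOR_RGB2HSV)
    red=((h[...,0]<8)|(h[...,0]>172))&(h[...,1]>130)&(h[...,2]>60)
    gr=(h[...,0]>40)&(h[...,0]<85)&(h[...,1]>90)&(h[...,2]>40)
    for k,m in(('red',red),('green',gr)):
        c,l,s,ce=cv2.connectedComponentsWithStats(m.astype(np.uint8))
        for i in range(1,c):
            if s[i,4]>40:
                P=maskpts(n,l==i,d);print(k,s[i],ce[i].round(),P.shape,np.median(P,0).round(),P.min(0).round(),P.max(0).round())
s=manip.get_state();print(s)
E
```

```text
side [ -127.53105094 -1124.27715666   768.78129326]
top [ 410.22703482   86.9092491  1671.11110196]
red [246 193  12  11 111] [252. 198.] (111, 3) [472.  75. 158.] [454.  54.   1.] [490.  94. 166.]
green [218 154  22  22 395] [228. 164.] (394, 3) [594. 159. 132.] [557. 120. 106.] [631. 195. 145.]
{'time_s': 0.1, 'joint_pos': array([ 1.11440751e+00,  3.51163697e-01,  1.65234253e+00, -3.26445070e-05,
        1.13912164e+00, -8.45927863e-02]), 'qd': array([-0.00086578, -0.00105129, -0.00264378,  0.00129154, -0.00053265,
        0.0001771 ]), 'joint_efforts': array([-4.11230221e-04, -4.98027313e+01, -2.85702038e+01,  7.00082118e-02,
        2.39799265e-02, -4.60560997e-06]), 'position': array([199.65749572, 512.16200669, 229.17215983]), 'orientation': array([-1.24024035e-04,  1.84822405e-01,  9.82771800e-01, -5.02745874e-04]), 'wrist_force': array([-0.18055905,  0.56897172, -0.65844567]), 'wrist_torque': array([-0.02220457, -0.01569364, -0.04105281]), 'finger_force': 0.0, 'opening': 93.0113495661904}
```

View pics/side0.png

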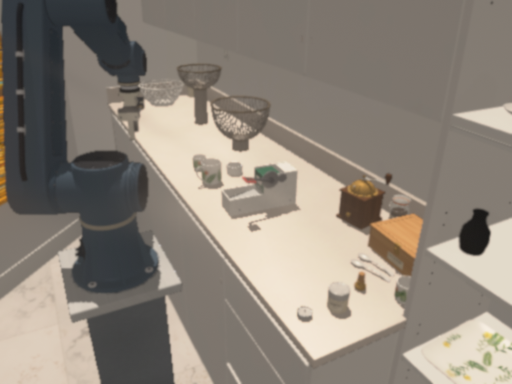

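View pics/top0.png

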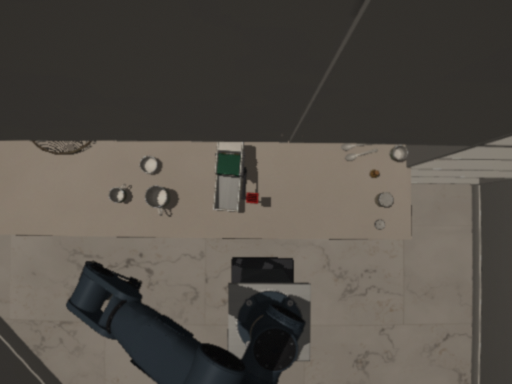

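The top view shows the dispenser with its tray end at (228,211), the hood at (228,164) and the paddle at (252,198). The bystanders stand well away from it, the nearest being the mug at (161,198).

```bash
python3 - <<'E'
from h import *
z=np.load('top.npz');im,d=z['im'],z['d']
v,u=np.mgrid[140:225,205:262];P=pts('top',np.c_[u.ravel(),v.ravel()],d[140:225,205:262].ravel())
hsv=cv2.cvtColor(im,cv2.COLOR_RGB2HSV)[140:225,205:262].reshape(-1,3)
red=((hsv[:,0]<8)|(hsv[:,0]>172))&(hsv[:,1]>130)&(hsv[:,2]>60)
R=P[red&(P[:,2]>120)];print('red',len(R),R.mean(0),cv2.minAreaRect(R[:,:2].astype(np.float32)))
A=np.c_[R[:,:2],np.ones(len(R))];print('plane',np.linalg.lstsq(A,R[:,2],rcond=None)[0])
g=(hsv[:,0]>40)&(hsv[:,0]<85)&(hsv[:,1]>90);G=P[g&(P[:,2]>120)]
print('green',G.mean(0),cv2.minAreaRect(G[:,:2].astype(np.float32)))
H=P[(P[:,2]>45)&(P[:,2]<150)&~red]
m=(H[:,1]>95);print('house',cv2.minAreaRect(H[m][:,:2].astype(np.float32)))
# edges of walls per x bin
for x in range(440,700,20):
    s=H[m][(abs(H[m][:,0]-x)<10)];
    if len(s): print(x,s[:,1].min().round(),s[:,1].max().round(),s[:,2].max().round())
b=cv2.resize(im[130:230,190:290],(600,600),interpolation=cv2.INTER_CUBIC);cv2.imwrite('pics/c.png',b[:,:,::-1])
E
```

```text
red 110 [472.87326021  73.44613728 158.37002981] ((471.9757385253906, 73.78038024902344), (38.894989013671875, 35.69584655761719), 89.93070220947266)
plane [-2.16670720e-01 -3.75506263e-02  2.63585768e+02]
green [593.89782019 158.68292933 135.71159681] ((519.2230224609375, 145.9082794189453), (233.48324584960938, 83.24442291259766), 8.803659439086914)
house ((552.6987915039062, 152.281494140625), (118.8606185913086, 250.8431854248047), 87.05193328857422)
440 123.0 217.0 73.0
460 123.0 217.0 72.0
480 97.0 214.0 150.0
500 100.0 213.0 149.0
520 97.0 210.0 146.0
540 97.0 211.0 141.0
560 98.0 207.0 150.0
580 98.0 206.0 149.0
600 105.0 206.0 149.0
620 102.0 207.0 147.0
640 102.0 208.0 146.0
660 107.0 200.0 147.0
680 106.0 199.0 147.0
```

View pics/c.png

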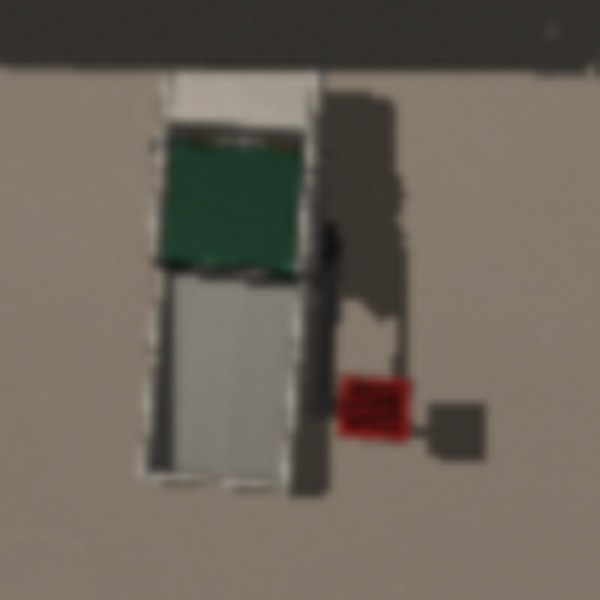

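The crop shows the tray and hood with a yaw of about -0.077 rad. The red paddle is centred at about (375,407) in the crop, which is world (472, 74, 158) mm. I'll move over it with the fingers shut.

Call:
step_arm(
  series=[
    {"claw": 0, "slide": [-2.5, -1.9, 0], "twist": [0, 0, 0]},
    {"claw": 0, "slide": [-2.5, -1.9, 0], "twist": [0, 0, 0]},
    {"claw": 0, "slide": [-2.5, -1.9, 0], "twist": [0, 0, 0]},
    {"claw": 0, "slide": [-2.5, -1.9, 0], "twist": [0, 0, 0]},
    {"claw": 0, "slide": [-2.5, -1.9, 0], "twist": [0, 0, 0]},
    {"claw": 0, "slide": [-2.5, -1.9, 0], "twist": [0, 0, 0]},
    {"claw": 0, "slide": [-2.5, -1.9, 0], "twist": [0, 0, 0]},
    {"claw": 0, "slide": [-2.5, -1.9, 0], "twist": [0, 0, 0]},
  ],
  squeeze=10,
)

```text
time_s: 0.77
position: [331.3, 296.7, 229.5]
orientation: [-0.0, 0.185, 0.983, -0.0]
wrist_force: [-0.3, -0.6, -0.1]
opening: 44.1
finger_force: 0.0
```

Call:
step_arm(
  series=[
    {"claw": 0, "slide": [-2.5, -1.9, 0], "twist": [0, 0, 0]},
    {"claw": 0, "slide": [-2.5, -1.9, 0], "twist": [0, 0, 0]},
    {"claw": 0, "slide": [-2.5, -1.9, 0], "twist": [0, 0, 0]},
    {"claw": 0, "slide": [-2.5, -1.9, 0], "twist": [0, 0, 0]},
    {"claw": 0, "slide": [0, 0, 0], "twist": [0, 0, -0.12]},
    {"claw": 0, "slide": [0, 0, 0], "twist": [0, 0, -0.12]},
    {"claw": 0, "slide": [0, 0, 0], "twist": [0, 0, -0.12]},
    {"claw": 0, "slide": [0, 0, 0], "twist": [0, 0, -0.12]},
  ],
)

```text
time_s: 1.43
position: [396.4, 190.7, 229.4]
orientation: [-0.0, -0.057, 0.998, -0.0]
wrist_force: [-0.1, -0.3, 1.8]
opening: 0.6
finger_force: 0.0
```

Call:
step_arm(
  series=[
    {"claw": 0, "slide": [-1.0, -2.1, 0.6], "twist": [0, 0, 0]},
    {"claw": 0, "slide": [-1.0, -2.1, 0.6], "twist": [0, 0, 0]},
    {"claw": 0, "slide": [-1.0, -2.1, 0.6], "twist": [0, 0, 0]},
    {"claw": 0, "slide": [-1.0, -2.1, 0.6], "twist": [0, 0, 0]},
    {"claw": 0, "slide": [-1.0, -2.1, 0.6], "twist": [0, 0, 0]},
    {"claw": 0, "slide": [-0.9, -2.1, 0.6], "twist": [0, 0, 0]},
    {"claw": 0, "slide": [0, 0, 0], "twist": [0, 0, 0]},
    {"claw": 0, "slide": [0, 0, 0], "twist": [0, 0, 0]},
  ],
)

```text
time_s: 2.1
position: [468.6, 71.6, 193.2]
orientation: [-0.001, -0.053, 0.999, 0.0]
wrist_force: [0.6, -0.4, 0.3]
opening: 0.5
finger_force: 0.0
```

```bash
python3 - <<'E'
from h import *
o=[]
for n,(u,v) in(('side',(250,185)),('top',(240,185))):
    im,d=manip.get_image(n);c=im[v-45:v+45,u-60:u+60];o.append(cv2.resize(c,(400,300),interpolation=cv2.INTER_CUBIC))
cv2.imwrite('pics/p1.png',np.hstack(o)[:,:,::-1]);print(manip.get_state()['position'],manip.get_state()['wrist_force'])
E
```

```text
[468.34373217  72.60232773 193.68673709] [-0.49983519 -0.84720822 -0.62778607]
```

View pics/p1.png

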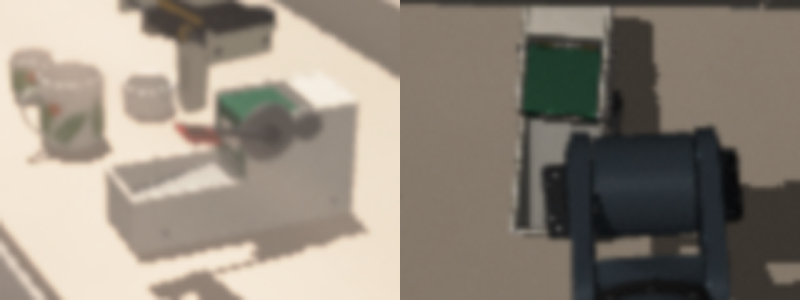

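The fingers stand above the paddle: in the side crop the tips are at (193,108) and the paddle is at (195,132). I'll press down.

Call:
step_arm(
  series=[
    {"claw": 0, "slide": [0, 0, 0.6], "twist": [0, 0, 0]},
    {"claw": 0, "slide": [0, 0, 0.6], "twist": [0, 0, 0]},
    {"claw": 0, "slide": [0, 0, 0.4], "twist": [0, 0, 0]},
    {"claw": 0, "slide": [0, 0, 0.3], "twist": [0, 0, 0]},
    {"claw": 0, "slide": [0, 0, 0.3], "twist": [0, 0, 0]},
    {"claw": 0, "slide": [0, 0, 0.3], "twist": [0, 0, 0]},
    {"claw": 0, "slide": [0, 0, 0.3], "twist": [0, 0, 0]},
    {"claw": 0, "slide": [0, 0, 0.3], "twist": [0, 0, 0]},
  ],
)

```text
time_s: 2.87
position: [468.7, 72.2, 162.4]
orientation: [-0.0, -0.054, 0.999, 0.0]
wrist_force: [-1.6, 0.3, 2.8]
opening: 0.9
finger_force: 1.0
```

Call:
step_arm(
  series=[
    {"claw": 0, "slide": [0, 0, 0.3], "twist": [0, 0, 0]},
    {"claw": 0, "slide": [0, 0, 0.3], "twist": [0, 0, 0]},
    {"claw": 0, "slide": [0, 0, 0.3], "twist": [0, 0, 0]},
    {"claw": 0, "slide": [0, 0, 0.3], "twist": [0, 0, 0]},
    {"claw": 0, "slide": [0, 0, 0.3], "twist": [0, 0, 0]},
    {"claw": 0, "slide": [0, 0, 0.3], "twist": [0, 0, 0]},
    {"claw": 0, "slide": [0, 0, 0.3], "twist": [0, 0, 0]},
    {"claw": 0, "slide": [0, 0, 0.3], "twist": [0, 0, 0]},
  ],
)

```text
time_s: 3.53
position: [468.6, 72.1, 138.3]
orientation: [-0.0, -0.054, 0.999, -0.0]
wrist_force: [-1.6, -0.9, 1.9]
opening: 0.3
finger_force: 1.2
```

Call:
step_arm(
  series=[
    {"claw": 0, "slide": [0, 0, 0.3], "twist": [0, 0, 0]},
    {"claw": 0, "slide": [0, 0, 0.3], "twist": [0, 0, 0]},
    {"claw": 0, "slide": [0, 0, 0.3], "twist": [0, 0, 0]},
    {"claw": 0, "slide": [0, 0, 0.3], "twist": [0, 0, 0]},
    {"claw": 0, "slide": [0, 0, 0.2], "twist": [0, 0, 0]},
    {"claw": 0, "slide": [0, 0, 0.2], "twist": [0, 0, 0]},
    {"claw": 0, "slide": [0, 0, 0.2], "twist": [0, 0, 0]},
    {"claw": 0, "slide": [0, 0, 0], "twist": [0, 0, 0]},
  ],
)

```text
time_s: 4.2
position: [468.9, 72.1, 120.4]
orientation: [0.0, -0.054, 0.999, 0.0]
wrist_force: [0.5, -0.6, 2.2]
opening: 0.6
finger_force: 0.9
```

Call:
step_arm(
  series=[
    {"claw": 0, "slide": [0, 0, 0.1], "twist": [0, 0, 0]},
    {"claw": 0, "slide": [0, 0, 0.1], "twist": [0, 0, 0]},
    {"claw": 0, "slide": [0, 0, 0], "twist": [0, 0, 0]},
    {"claw": 0, "slide": [0, 0, 0], "twist": [0, 0, 0]},
    {"claw": 0, "slide": [0, 0, 0], "twist": [0, 0, 0]},
    {"claw": 0, "slide": [0, 0, 0], "twist": [0, 0, 0]},
    {"claw": 0, "slide": [0, 0, 0], "twist": [0, 0, 0]},
    {"claw": 0, "slide": [0, 0, 0], "twist": [0, 0, 0]},
  ],
)

```text
time_s: 4.87
position: [468.7, 72.1, 118.7]
orientation: [0.0, -0.054, 0.999, 0.0]
wrist_force: [1.6, 0.1, 2.0]
opening: 0.1
finger_force: 0.9
```

Not at the stop yet, as the force hasn't risen. I'll go down in 1 mm steps.

Call:
step_arm(
  series=[
    {"claw": 0, "slide": [0, 0, 0.1], "twist": [0, 0, 0]},
    {"claw": 0, "slide": [0, 0, 0], "twist": [0, 0, 0]},
    {"claw": 0, "slide": [0, 0, 0.1], "twist": [0, 0, 0]},
    {"claw": 0, "slide": [0, 0, 0], "twist": [0, 0, 0]},
    {"claw": 0, "slide": [0, 0, 0.1], "twist": [0, 0, 0]},
    {"claw": 0, "slide": [0, 0, 0], "twist": [0, 0, 0]},
    {"claw": 0, "slide": [0, 0, 0], "twist": [0, 0, 0]},
    {"claw": 0, "slide": [0, 0, 0], "twist": [0, 0, 0]},
  ],
)

```text
time_s: 5.53
position: [469.1, 72.1, 117.5]
orientation: [0.001, -0.054, 0.999, -0.0]
wrist_force: [-8.1, -1.4, 30.5]
opening: 0.5
finger_force: 15.6
```

```bash
python3 - <<'E'
from h import *
o=[]
for n,(u,v) in(('side',(250,185)),('top',(240,185))):
    im,d=manip.get_image(n);c=im[v-45:v+45,u-60:u+60];o.append(cv2.resize(c,(400,300),interpolation=cv2.INTER_CUBIC))
cv2.imwrite('pics/p2.png',np.hstack(o)[:,:,::-1]);print(manip.get_state()['position'],manip.get_state()['wrist_force'])
E
```

```text
[469.13643518  72.12705764 117.47942088] [-8.25338021 -0.31074383 30.95308113]
```

View pics/p2.png

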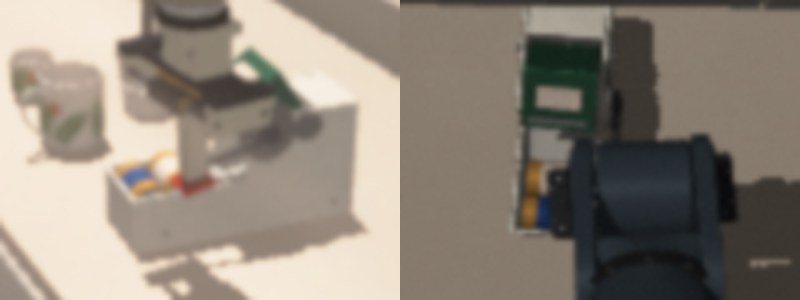

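The hood stands open at about (270,75) in the side crop. Both tins, blue band and white band, lie in the tray, and the lever is on its stop at 30 N. I'll let it up slowly.

Call:
step_arm(
  series=[
    {"claw": 0, "slide": [0, 0, -0.1], "twist": [0, 0, 0]},
    {"claw": 0, "slide": [0, 0, -0.1], "twist": [0, 0, 0]},
    {"claw": 0, "slide": [0, 0, -0.1], "twist": [0, 0, 0]},
    {"claw": 0, "slide": [0, 0, -0.15], "twist": [0, 0, 0]},
    {"claw": 0, "slide": [0, 0, -0.15], "twist": [0, 0, 0]},
    {"claw": 0, "slide": [0, 0, -0.15], "twist": [0, 0, 0]},
    {"claw": 0, "slide": [0, 0, -0.15], "twist": [0, 0, 0]},
    {"claw": 0, "slide": [0, 0, -0.15], "twist": [0, 0, 0]},
  ],
)

```text
time_s: 6.3
position: [468.3, 72.1, 126.1]
orientation: [-0.001, -0.054, 0.999, 0.0]
wrist_force: [-1.6, 1.5, 1.4]
opening: 0.6
finger_force: 1.1
```

Call:
step_arm(
  series=[
    {"claw": 0, "slide": [0, 0, -0.15], "twist": [0, 0, 0]},
    {"claw": 0, "slide": [0, 0, -0.15], "twist": [0, 0, 0]},
    {"claw": 0, "slide": [0, 0, -0.15], "twist": [0, 0, 0]},
    {"claw": 0, "slide": [0, 0, -0.15], "twist": [0, 0, 0]},
    {"claw": 0, "slide": [0, 0, -0.15], "twist": [0, 0, 0]},
    {"claw": 0, "slide": [0, 0, -0.15], "twist": [0, 0, 0]},
    {"claw": 0, "slide": [0, 0, -0.15], "twist": [0, 0, 0]},
    {"claw": 0, "slide": [0, 0, -0.15], "twist": [0, 0, 0]},
  ],
)

```text
time_s: 6.97
position: [468.8, 72.1, 138.3]
orientation: [0.0, -0.054, 0.999, -0.0]
wrist_force: [-2.0, 0.5, 1.8]
opening: 0.4
finger_force: 1.1
```

Call:
step_arm(
  series=[
    {"claw": 0, "slide": [0, 0, -0.15], "twist": [0, 0, 0]},
    {"claw": 0, "slide": [0, 0, -0.15], "twist": [0, 0, 0]},
    {"claw": 0, "slide": [0, 0, -0.15], "twist": [0, 0, 0]},
    {"claw": 0, "slide": [0, 0, -0.15], "twist": [0, 0, 0]},
    {"claw": 0, "slide": [0, 0, -0.15], "twist": [0, 0, 0]},
    {"claw": 0, "slide": [0, 0, -0.15], "twist": [0, 0, 0]},
    {"claw": 0, "slide": [0, 0, -0.15], "twist": [0, 0, 0]},
    {"claw": 0, "slide": [0, 0, -0.15], "twist": [0, 0, 0]},
  ],
)

```text
time_s: 7.63
position: [468.9, 72.1, 150.3]
orientation: [0.0, -0.054, 0.999, 0.0]
wrist_force: [1.7, -1.0, 1.4]
opening: 0.3
finger_force: 0.8
```

Call:
step_arm(
  series=[
    {"claw": 0, "slide": [0, 0, -0.15], "twist": [0, 0, 0]},
    {"claw": 0, "slide": [0, 0, -0.15], "twist": [0, 0, 0]},
    {"claw": 0, "slide": [0, 0, -0.15], "twist": [0, 0, 0]},
    {"claw": 0, "slide": [0, 0, -0.15], "twist": [0, 0, 0]},
    {"claw": 0, "slide": [0, 0, -0.15], "twist": [0, 0, 0]},
    {"claw": 0, "slide": [0, 0, -0.15], "twist": [0, 0, 0]},
    {"claw": 0, "slide": [0, 0, -0.15], "twist": [0, 0, 0]},
    {"claw": 0, "slide": [0, 0, -0.15], "twist": [0, 0, 0]},
  ],
)

```text
time_s: 8.3
position: [468.7, 72.1, 162.3]
orientation: [-0.0, -0.054, 0.999, -0.0]
wrist_force: [2.1, 0.2, 0.9]
opening: 0.4
finger_force: 0.8
```

Call:
step_arm(
  series=[
    {"claw": 0, "slide": [0, 0, -0.15], "twist": [0, 0, 0]},
    {"claw": 0, "slide": [0, 0, -0.15], "twist": [0, 0, 0]},
    {"claw": 0, "slide": [0, 0, -0.15], "twist": [0, 0, 0]},
    {"claw": 0, "slide": [0, 0, -0.15], "twist": [0, 0, 0]},
    {"claw": 0, "slide": [0, 0, -0.15], "twist": [0, 0, 0]},
    {"claw": 0, "slide": [0, 0, -0.15], "twist": [0, 0, 0]},
    {"claw": 0, "slide": [0, 0, -0.15], "twist": [0, 0, 0]},
    {"claw": 0, "slide": [0, 0, -0.15], "twist": [0, 0, 0]},
  ],
)

```text
time_s: 8.97
position: [468.4, 72.1, 174.1]
orientation: [-0.0, -0.054, 0.999, 0.0]
wrist_force: [-0.7, 1.1, 0.3]
opening: 0.4
finger_force: 0.0
```

Call:
step_arm(
  series=[
    {"claw": 0, "slide": [0, 0, -0.2], "twist": [0, 0, 0]},
    {"claw": 0, "slide": [0, 0, -0.3], "twist": [0, 0, 0]},
    {"claw": 0, "slide": [0, 0, -1], "twist": [0, 0, 0]},
    {"claw": 0, "slide": [0, 0, -2], "twist": [0, 0, 0]},
    {"claw": 0, "slide": [0, 0, -2], "twist": [0, 0, 0]},
    {"claw": 0, "slide": [0, 0, -2], "twist": [0, 0, 0]},
    {"claw": 0, "slide": [2, 0, -2], "twist": [0, 0, 0]},
    {"claw": 0, "slide": [2, 0, 0], "twist": [0, 0, 0]},
  ],
)

```text
time_s: 9.63
position: [430.0, 67.8, 272.9]
orientation: [0.003, -0.054, 0.999, -0.0]
wrist_force: [0.8, 0.1, 0.4]
opening: 0.7
finger_force: 0.0
```

Call:
step_arm(
  series=[
    {"claw": 0, "slide": [3, 0, 0], "twist": [0, 0, 0]},
    {"claw": 0, "slide": [3, 0, 0], "twist": [0, 0, 0]},
    {"claw": 0, "slide": [3, 0, 0], "twist": [0, 0, 0]},
    {"claw": 0, "slide": [0, 0, 0], "twist": [0, 0, 0]},
    {"claw": 0, "slide": [0, 0, 0], "twist": [0, 0, 0]},
    {"claw": 0, "slide": [0, 0, 0], "twist": [0, 0, 0]},
    {"claw": 0, "slide": [0, 0, 0], "twist": [0, 0, 0]},
    {"claw": 0, "slide": [0, 0, 0], "twist": [0, 0, 0]},
  ],
)

```text
time_s: 10.3
position: [340.1, 58.1, 269.2]
orientation: [-0.0, -0.054, 0.999, -0.0]
wrist_force: [0.2, 0.2, -0.7]
opening: 0.6
finger_force: 0.0
```

```bash
python3 - <<'E'
from h import *
o=[]
for n,(u,v) in(('side',(250,185)),('top',(240,185))):
    im,d=manip.get_image(n);c=im[v-45:v+45,u-60:u+60];o.append(cv2.resize(c,(400,300),interpolation=cv2.INTER_CUBIC))
cv2.imwrite('pics/p3.png',np.hstack(o)[:,:,::-1]);s=manip.get_state();print(s['position'],s['wrist_force'],s['qd'])
E
```

```text
[339.86335887  58.11720535 269.00107296] [-1.08489291  0.06644775  0.53215039] [ 0.00031821 -0.00279929  0.00442606 -0.00147373 -0.00182335  0.00095323]
```

View pics/p3.png

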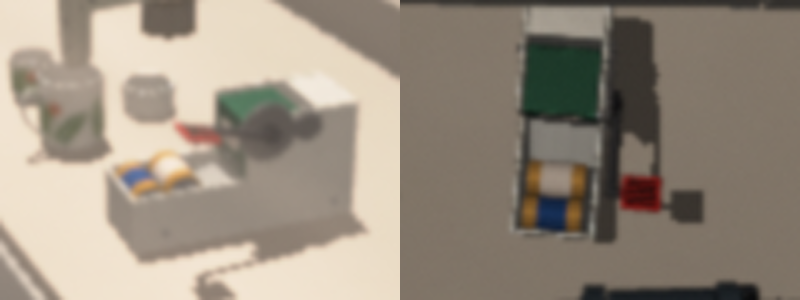

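The hood is shut at (562,75) in the top crop, and the paddle is up at (642,193). Both tins lie in the tray at (555,180) and (552,213), and the hand is clear.

```bash
python3 -c "
from bench import manip
print(manip.sign_off())"
```

```text
the job is handed in; nothing more can be done
None
```

I pressed the paddle to its stop and both tins rolled into the tray. I then let the hood down under the fingers over about 3 seconds until it was shut, and handed the job in with the hand clear (no verdict came back).

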